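# Turn the shop speaker up one click

### The arm

A 7-joint arm with a two-finger parallel gripper is mounted at the origin on a cart in front of the work surface, level with it; the furniture and walls round the work are solid. World frame = base frame: x ahead of the robot, y to its left, z up, the work surface at z = 0. Lengths are in m, angles in rad, forces in N, time in s.
With the tool pointing down it reaches from about 0.4 to 0.9 m from the base axis. Payload 5.5 kg.
Tool frame: the origin (TCP) lies between the finger pads; the fingertips stand 17 mm ahead of it and the grasp point (between the pads) lies 2 mm behind it; z points along the fingers, y is the direction in which the jaws open and shut (so a half turn about z gives the same grasp; the last joint's range is limited). The gripper opens to 85 mm and grips with 20 to 120 N. Pads are 22 mm wide; open, the fingers measure 114 mm over their backs; the gripper's body (76 mm by 85 mm) begins 54 mm behind the grasp point. The pads swing forward as they close: fully open they stand 13 mm farther back than shut.
Start: joints at [-0.897, 0.501, -0.427, 1.55, 0.221, 1.138, -0.21], TCP at [0.26, 0.596, 0.248] pointing down, gripper open.
Joint ranges: [-2.88, 2.88], [-0.31, 2.03], [-1.54, 1.56], [0.2, 2.42], [-1.41, 4.55], [0.19, 2.02], [-2.57, 2.57]. Speed limits (rad/s): [2.57, 2.57, 3.14, 3.14, 3.14, 3.14, 3.14].

### API

Orientations are given as a rotation vector (axis times angle).
In Python, from workcell import state, get_image, calibration, hand_in gives the robot as it stands.
- The arm moves only by the shell command python3 -m creep 'ROWS' [OPENING] [FORCE]. ROWS is JSON, a list of rows, each an object with "translation": the shift along the tool's x, y, z scaled (see below), a list of three; "angular": the turn, a rotation vector about the tool's x, y, z scaled (see below), a list of three. A call has 1 to 20 rows; each row shifts and turns the commanded pose from where the row before left it, along the tool's axes as they then stand; what a row does not reach is not made up. The controller multiplies each number of a shift by 0.05 m and each number of a turn by 360 degrees. A row lasts 1/12 s, in which the tool goes at most 41.7 mm and 7.16 degrees, less where a joint would pass 70% of its speed; a pose out of reach is approached as far as the arm can. A call with a number of a shift or a turn outside -1 to 1 is refused whole. A call with a gripper value outside its range is refused whole. OPENING is the opening, from 0 (shut) to 1 (fully open), set as the call begins (- or left out, the last holds). The fingers move at their own pace and stop on an object; FORCE is the grip in N (left out, the last holds). Time passes only in rows, so rows that do not move let the fingers close. It gives the time, the measured TCP pose, the force and the opening at its end, in the units of the state.
- state(): the state, without advancing time (a new reading comes with each control period).
- get_image(name): name is "scene" or "top" or "wrist"; returns (picture, depth): 384x512x3 uint8, red, green, blue; 384x512 float32, m along the optical axis (not along the pixel's ray), 0 where there is no reading.
- calibration(name): a dict with "K" (3x3 intrinsics, pixels), "k1" (the pictures are not rectified: a ray, as slopes to the right and down, at radius r is drawn at 1 + k1 r^2 times it, then the intrinsics apply), "R" (3x3) and "t" (3): a world point X has camera coordinates R X + t. Camera axes: x right, y down, z forward; pixel columns grow to the right and rows downward; lengths in m; the calibration is good to about 2 mm. A picture is of the moment at which its call begins: read the wrist's pose just before it. calibration takes no time and is no camera call; for the wrist camera it gives the pose at the moment of the call.
- hand_in(): hands the job in, once; it reports no verdict.
The state is a dict: "time": time; "joint_positions": joint angles; "qvel": joint speeds; "tau": joint torques, N m; "position": TCP position; "tool_rot": TCP orientation; "ft_force": force on the tool from outside, world axes, zero at the start; "ft_torque": the same for the moment, N m; "width": finger opening in m.
Only numpy, scipy, OpenCV 4.12 (cv2) and the standard library are available. Lean on these libraries where they do the work, as an engineer would, in place of code of your own. Each camera call takes 0.05 s, during which the arm holds its last target. There are 200 camera calls.

### The job

Turn the music up one click: with a fingertip, press lightly on the knurled dial on top of the small round speaker and drag it round clockwise (seen from above) until it clicks from the one-dot mark into the two-dot mark, and not on to the three-dot mark. Do not pick the speaker up, tip it or shove it along the table, leave the tins, the soap and the cream mug where they stand, and finish with the hand clear of everything.

Things in the scene. Friction and masses are not known exactly. Their poses are not given: they have to be found in the camera images.
- speaker: compact round grey fabric speaker, 129 mm in diameter, loose on the table on a rubber foot, 0.9 kg; its black top plate is 62 mm above the table and carries the aluminium dial. Origin: centre of its underside; z up; its x axis points from the centre to the two-dot mark. From above, the one-dot mark lies 30 degrees counter-clockwise of that mark and the three-dot mark 30 degrees clockwise of it.
- dial_centre (a point): centre of the dial's flat top face when nobody presses it, on the dial's axis, 80 mm above the table. The dial is a disc 94 mm across and 14 mm high with a knurled rim, a black rubber top (grippy for fingertips) and an orange pointer line; it is too wide to be pinched. It gives straight down by up to 4 mm under a finger: about 3 N starts it moving, then 1.8 N more for each mm; beyond 4 mm it is rigid.
- dial_pointer (a point): outer part of the orange pointer line on the dial's top, 40 mm from the dial's axis; turns with the dial. A fingertip pressing with 5 to 8 N about 30 mm from the axis carries the dial round; with less it may slip.
- middle_mark (a point): the two-dot mark, white dots on the speaker's black top plate beside the dial, 57 mm from the dial's axis.
- dial (a joint): angle of the dial in rad, growing clockwise seen from above: 0 at the one-dot mark (start, within 0.1), 0.524 at the two-dot mark, 1.047 at the three-dot mark; stops at -0.12 and 1.17. Sprung clicks at those three marks: the dial must be turned past about 0.26 rad, against at most 0.05 N m, then pulls itself towards 0.524; released, it stays there; past 0.79 it would go on to 1.047.
- tin_fig: red and white candle tin, 64 mm across, 45 mm high, loose bystander; origin under its centre.
- tin_salt: blue and white candle tin, 64 mm across, 45 mm high, loose bystander; origin under its centre.
- soap_1: cream wrapped soap bar, 52 x 78 x 26 mm, loose bystander; origin under its centre.
- mug_cream: plain cream mug, 78 mm across, 84 mm high, with a handle, loose bystander; origin under its centre.

How it is judged:
By the outcome, as a careful person would: the job done as asked, in the order asked, and still so for the second after the job is handed in, with the robot touching nothing.
It also fails if it takes over 32 s, if anything falls off the work surface, if the arm or the gripper's body presses on something with over 40 N, if the wrist force passes 120 N, or if a joint passes its speed limit or range.

## Working session

There is one attempt and no reset: what is moved stays moved. The work goes in short steps, Python scripts to look and compute and a shell command to move; the robot and the scene stay as the last step left them, time stands still between calls to the robot, and variables do not carry over. Pictures are saved under pics/ and viewed, about 8 in all and at most 12, crops included, and the job is handed in when it is done.

```bash
mkdir -p pics
python3 - <<'E'
from workcell import *
import cv2,numpy as np
s=state();print({k:np.round(v,3).tolist() for k,v in s.items()})
for n in("scene","top"):
    p,d=get_image(n);np.save(f"pics/{n}_d.npy",d);cv2.imwrite(f"pics/{n}0.png",p[...,::-1]);c=calibration(n);print(n,{k:np.round(v,3).tolist() for k,v in c.items()})
E
```

```text
{'time': 0.0, 'joint_positions': [-0.897, 0.502, -0.427, 1.551, 0.221, 1.138, -0.21], 'qvel': [-0.002, -0.0, 0.0, -0.0, 0.001, -0.001, -0.0], 'tau': [0.0, -56.951, -5.816, -28.093, 0.011, 0.012, 0.0], 'position': [0.259, 0.595, 0.247], 'tool_rot': [-0.64, -3.075, 0.003], 'ft_force': [-0.567, -0.515, 0.029], 'ft_torque': [-0.055, 0.043, -0.033], 'width': 0.086}
scene {'K': [[420.066, 0.0, 248.091], [0.0, 420.066, 194.279], [0.0, 0.0, 1.0]], 'k1': -0.006, 'R': [[0.627, -0.778, -0.016], [-0.495, -0.383, -0.779], [0.601, 0.497, -0.626]], 't': [-0.529, 0.262, 0.842]}
top {'K': [[371.749, 0.0, 251.366], [0.0, 371.749, 196.882], [0.0, 0.0, 1.0]], 'k1': -0.072, 'R': [[0.024, -1.0, -0.001], [-0.98, -0.023, -0.198], [0.198, 0.006, -0.98]], 't': [-0.229, 0.562, 0.801]}
```

View pics/top0.png

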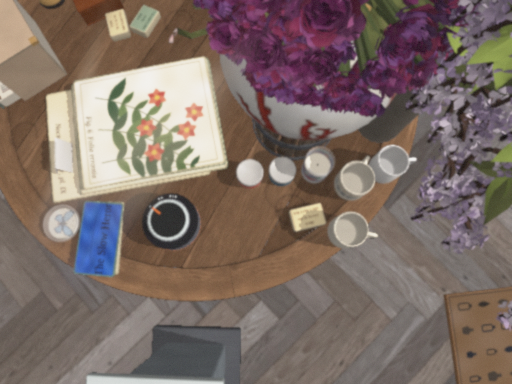

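View pics/scene0.png

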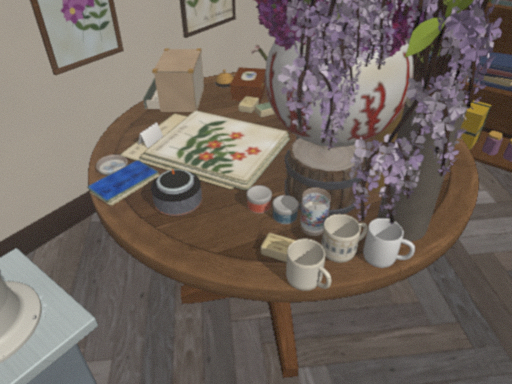

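The top view shows the speaker at about (171,221), with an orange pointer near (156,211). The tins, soap and mugs are well to its right. Next I'll crop in and measure.

```bash
cat > h.py <<'E'
import numpy as np,cv2
from workcell import *
def cast(c,uv,z):
    uv=np.atleast_2d(np.array(uv,float)); K=np.array(c["K"]);R=np.array(c["R"]);t=np.array(c["t"])
    q=(uv-K[:2,2])/np.array([K[0,0],K[1,1]]); x=q.copy()
    for _ in range(20): x=q/(1+c["k1"]*(x**2).sum(1,keepdims=True))
    d=np.c_[x,np.ones(len(x))]@R; o=-R.T@t
    return o+d*((z-o[2])/d[:,2])[:,None]
E
python3 - <<'E'
from h import *
c=calibration("top");p=cv2.imread("pics/top0.png");d=np.load("pics/top_d.npy")
x0,y0,w=131,181,80
cr=cv2.resize(p[y0:y0+w,x0:x0+w],None,fx=7,fy=7,interpolation=cv2.INTER_CUBIC);cv2.imwrite("pics/crop0.png",cr)
hsv=cv2.cvtColor(p,cv2.COLOR_BGR2HSV)
# world height per pixel
v,u=np.mgrid[y0:y0+w,x0:x0+w];uv=np.c_[u.ravel(),v.ravel()]
o=-np.array(c["R"]).T@c["t"];r=cast(c,uv,0.)-o
f=r@np.array(c["R"])[2];P=o+r*(d[v,u].ravel()/f)[:,None]
for lo,hi in((.073,.09),(.055,.07),(.02,.055)):
    m=(P[:,2]>lo)&(P[:,2]<hi);Q=P[m];near=Q
    (cx,cy),rad=cv2.minEnclosingCircle(near[:,:2].astype(np.float32));print(lo,m.sum(),near.mean(0).round(4),np.median(near[:,2]),cx,cy,rad)
S=p[y0:y0+w,x0:x0+w].reshape(-1,3).astype(int)
H=hsv[y0:y0+w,x0:x0+w].reshape(-1,3)
m=(P[:,2]>.073)&(H[:,0]<18)&(H[:,1]>120)&(H[:,2]>110)
print("orange",uv[m].tolist(),cast(c,uv[m],.08).round(4).tolist())
E
```

```text
0.073 1376 [ 0.507  -0.031   0.0796] 0.07965858203854692 0.507922351360321 -0.02984076552093029 0.047867484390735626
0.055 1082 [ 0.5043 -0.0366  0.0616] 0.06153366115870296 0.5080734491348267 -0.02980038896203041 0.065042644739151
0.02 173 [ 0.5151 -0.037   0.0331] 0.030717565350164344 0.5347278118133545 -0.0006094947457313538 0.10438203811645508
orange [[154, 209], [155, 209], [156, 209], [154, 210], [155, 210], [156, 210], [157, 210], [158, 210], [155, 211], [156, 211], [157, 211], [158, 211], [159, 211], [156, 212], [157, 212], [158, 212], [159, 212], [160, 212], [157, 213], [158, 213], [159, 213], [160, 213], [159, 214]] [[0.5292, 0.0014, 0.08], [0.5293, -0.0008, 0.08], [0.5293, -0.0031, 0.08], [0.5269, 0.0013, 0.08], [0.527, -0.001, 0.08], [0.5271, -0.0032, 0.08], [0.5271, -0.0055, 0.08], [0.5272, -0.0078, 0.08], [0.5247, -0.0012, 0.08], [0.5248, -0.0034, 0.08], [0.5249, -0.0057, 0.08], [0.5249, -0.0079, 0.08], [0.525, -0.0102, 0.08], [0.5225, -0.0036, 0.08], [0.5226, -0.0058, 0.08], [0.5227, -0.0081, 0.08], [0.5227, -0.0103, 0.08], [0.5228, -0.0126, 0.08], [0.5203, -0.006, 0.08], [0.5204, -0.0082, 0.08], [0.5205, -0.0105, 0.08], [0.5205, -0.0127, 0.08], [0.5182, -0.0107, 0.08]]
```

View pics/crop0.png

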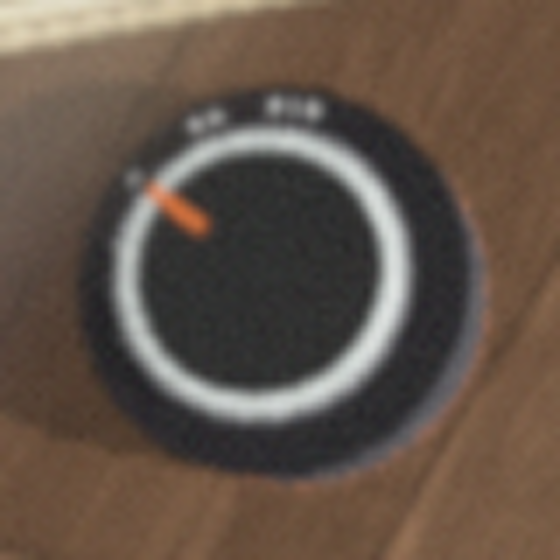

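The crop shows the pointer at the one-dot mark, with the two-dot mark at about crop (207,118). The dial centre is about (0.508, -0.030) at z 0.080, and the radii come out at 48 and 65 mm, as they should. I'll approach with the gripper shutting and the contact point 30 mm from the axis along tool +x, so the drag starts along tool +y.

```bash
python3 -m creep '[{"translation":[-0.448,-0.473,0.06],"angular":[0,0,0]},{"translation":[-0.448,-0.473,0.06],"angular":[0,0,0]},{"translation":[-0.448,-0.473,0.06],"angular":[0,0,0]},{"translation":[-0.448,-0.473,0.06],"angular":[0,0,0]},{"translation":[-0.448,-0.473,0.06],"angular":[0,0,0]},{"translation":[-0.448,-0.473,0.06],"angular":[0,0,0]},{"translation":[-0.448,-0.473,0.06],"angular":[0,0,0]},{"translation":[-0.448,-0.473,0.06],"angular":[0,0,0]},{"translation":[-0.448,-0.473,0.06],"angular":[0,0,0]},{"translation":[-0.448,-0.473,0.06],"angular":[0,0,0]},{"translation":[-0.448,-0.473,0.06],"angular":[0,0,0]},{"translation":[-0.448,-0.473,0.06],"angular":[0,0,0]},{"translation":[-0.448,-0.473,0.06],"angular":[0,0,0]},{"translation":[-0.448,-0.473,0.06],"angular":[0,0,0]},{"translation":[-0.448,-0.473,0.06],"angular":[0,0,0]},{"translation":[-0.448,-0.473,0.06],"angular":[0,0,0]},{"translation":[-0.448,-0.473,0.06],"angular":[0,0,0]},{"translation":[-0.448,-0.473,0.06],"angular":[0,0,0]},{"translation":[-0.448,-0.473,0.06],"angular":[0,0,0]},{"translation":[-0.448,-0.473,0.06],"angular":[0,0,0]}]' 0 20
cat >> h.py <<'E'
def rep(C=(0.508,-0.030)):
    from scipy.spatial.transform import Rotation as Ro
    s=state();R=Ro.from_rotvec(s["tool_rot"]).as_matrix();p=np.array(s["position"]);e=p[:2]-C
    print("t",round(s["time"],2),"p",p.round(4),"F",np.round(s["ft_force"],2),"r",np.hypot(*e).round(4),"phi",np.degrees(np.arctan2(e[1],e[0])).round(1),"width",s["width"])
    g=np.array([C[0],C[1],0])+0.03*np.array([*(R[:2,0]/np.hypot(*R[:2,0])),0])-p;g[2]=0;print("R",R.round(3).tolist(),"to contact, units",(R.T@g/.05).round(3))
E
python3 - <<'E'
from h import *
rep()
c=calibration("top")
C=np.array([.508,-.030])
for n,uv,z in(("ptr",(157.5,211.5),.08),("1",(131+137/7,181+175/7),.062),("2",(131+207/7,181+118/7),.062),("3",(131+296/7,181+107/7),.062)):
    e=cast(c,uv,z)[0,:2]-C;print(n,np.hypot(*e),np.degrees(np.arctan2(e[1],e[0])))
E
```

```text
time: 1.77
position: [0.4814, -0.0182, 0.188]
tool_rot: [-0.641, -3.075, 0.0]
ft_force: [1.0, 1.4, 0.1]
width: 0.0002
t 1.77 p [ 0.4814 -0.0182  0.188 ] F [1.05 1.42 0.06] r 0.0291 phi 156.1 width 0.00022527527556852206
R [[-0.917, 0.399, -0.0], [0.399, 0.917, -0.0], [0.0, -0.0, -1.0]] to contact, units [ 0.018 -0.004  0.   ]
ptr 0.027981794422860997 55.745180886670695
1 0.054406846342626984 55.427457716482984
2 0.05543462011829256 24.575965949823427
3 0.055130893095606405 -6.37634653690379
```

The marks come out 31° apart at radius 55 mm, and the pointer sits on the one-dot mark, so the drag is about 30°. Next I descend to about 10 mm above the dial (predicted contact TCP z 0.097).

```bash
python3 -m creep '[{"translation":[0.018,-0.004,0.3],"angular":[0,0,0]},{"translation":[0,0,0.3],"angular":[0,0,0]},{"translation":[0,0,0.3],"angular":[0,0,0]},{"translation":[0,0,0.3],"angular":[0,0,0]},{"translation":[0,0,0.3],"angular":[0,0,0]},{"translation":[0,0,0.1],"angular":[0,0,0]},{"translation":[0,0,0],"angular":[0,0,0]},{"translation":[0,0,0],"angular":[0,0,0]}]'
python3 - <<'E'
from h import *
rep()
p,d=get_image("scene");cv2.imwrite("pics/s1.png",cv2.resize(p[120:250,90:300,::-1],None,fx=3,fy=3))
E
```

```text
time: 2.43
position: [0.4804, -0.0164, 0.1083]
tool_rot: [-0.64, -3.075, 0.0]
ft_force: [0.3, 0.3, 1.4]
width: 0.0003
t 2.43 p [ 0.4804 -0.0164  0.1083] F [0.29 0.29 1.44] r 0.0308 phi 153.7 width 0.0002774526692318526
R [[-0.917, 0.399, -0.001], [0.399, 0.917, 0.0], [0.001, -0.0, -1.0]] to contact, units [-0.015 -0.03  -0.   ]
```

View pics/s1.png

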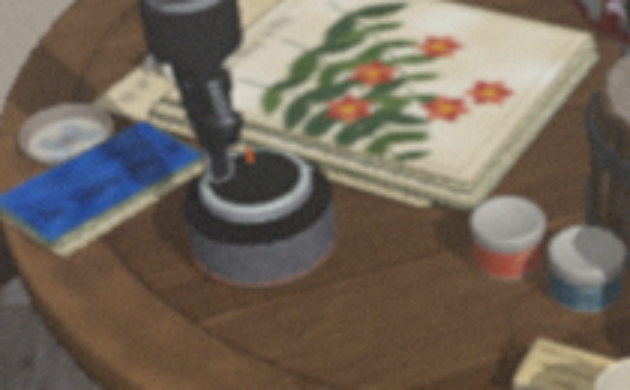

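The picture shows the closed fingertips just above the left part of the dial, around crop (222,172), clear of the pointer. Now I lower them to near contact.

```bash
python3 -m creep '[{"translation":[-0.01,-0.02,0.06],"angular":[0,0,0]},{"translation":[0,0,0.06],"angular":[0,0,0]},{"translation":[0,0,0.06],"angular":[0,0,0]},{"translation":[0,0,0],"angular":[0,0,0]},{"translation":[0,0,0],"angular":[0,0,0]}]'
python3 -m creep '[{"translation":[0,0,0.03],"angular":[0,0,0]},{"translation":[0,0,0],"angular":[0,0,0]},{"translation":[0,0,0],"angular":[0,0,0]}]'
python3 -m creep '[{"translation":[0,0,0.02],"angular":[0,0,0]},{"translation":[0,0,0],"angular":[0,0,0]},{"translation":[0,0,0],"angular":[0,0,0]}]'
```

```text
time: 2.9
position: [0.4804, -0.0175, 0.0992]
tool_rot: [-0.641, -3.075, 0.0]
ft_force: [0.3, -0.3, 0.2]
width: 0.0002
time: 3.15
position: [0.4805, -0.0175, 0.0978]
tool_rot: [-0.641, -3.075, -0.0]
ft_force: [0.5, -0.8, 0.0]
width: 0.0002
time: 3.4
position: [0.4807, -0.0175, 0.0969]
tool_rot: [0.641, 3.075, 0.0]
ft_force: [0.3, 0.2, 1.9]
width: -0.0002
```

Contact is at z≈0.097, as predicted. I'll press a bit further.

```bash
python3 -m creep '[{"translation":[0,0,0.02],"angular":[0,0,0]},{"translation":[0,0,0],"angular":[0,0,0]},{"translation":[0,0,0],"angular":[0,0,0]}]'
python3 -m creep '[{"translation":[0,0,0.02],"angular":[0,0,0]},{"translation":[0,0,0],"angular":[0,0,0]},{"translation":[0,0,0],"angular":[0,0,0]}]'
```

```text
time: 3.65
position: [0.4807, -0.0175, 0.0959]
tool_rot: [0.641, 3.075, 0.0]
ft_force: [-0.3, -0.8, 3.7]
width: 0.0002
time: 3.9
position: [0.4807, -0.0175, 0.0949]
tool_rot: [0.641, 3.075, 0.0]
ft_force: [-0.7, 0.5, 4.9]
width: -0.0001
```

```bash
python3 -m creep '[{"translation":[0,0,0.016],"angular":[0,0,0]},{"translation":[0,0,0],"angular":[0,0,0]},{"translation":[0,0,0],"angular":[0,0,0]}]'
python3 -m creep '[{"translation":[-0.0004,0.0157,0],"angular":[0,0,0.00417]},{"translation":[-0.0004,0.0157,0],"angular":[0,0,0.00417]},{"translation":[-0.0004,0.0157,0],"angular":[0,0,0.00417]},{"translation":[-0.0004,0.0157,0],"angular":[0,0,0.00417]},{"translation":[-0.0004,0.0157,0],"angular":[0,0,0.00417]},{"translation":[-0.0004,0.0157,0],"angular":[0,0,0.00417]},{"translation":[0,0,0],"angular":[0,0,0]}]'
python3 - <<'E'
from h import *
rep()
p,d=get_image("top");q,d=get_image("scene")
cv2.imwrite("pics/a2.png",np.hstack([cv2.resize(p[181:261,131:211,::-1],(400,400)),cv2.resize(q[155:225,140:210,::-1],(400,400))]))
E
```

```text
time: 4.15
position: [0.4807, -0.0175, 0.0942]
tool_rot: [0.641, 3.075, 0.0]
ft_force: [-0.4, 1.2, 6.0]
width: -0.0
time: 4.73
position: [0.4829, -0.0136, 0.0942]
tool_rot: [0.882, 3.015, -0.0]
ft_force: [-2.2, -0.2, 6.8]
width: -0.0001
t 4.73 p [ 0.4829 -0.0136  0.0942] F [-2.18 -0.23  6.81] r 0.03 phi 146.8 width -0.00013962587235853347
R [[-0.842, 0.539, -0.0], [0.539, 0.842, -0.0], [-0.0, -0.0, -1.0]] to contact, units [-0.001 -0.006  0.   ]
```

View pics/a2.png

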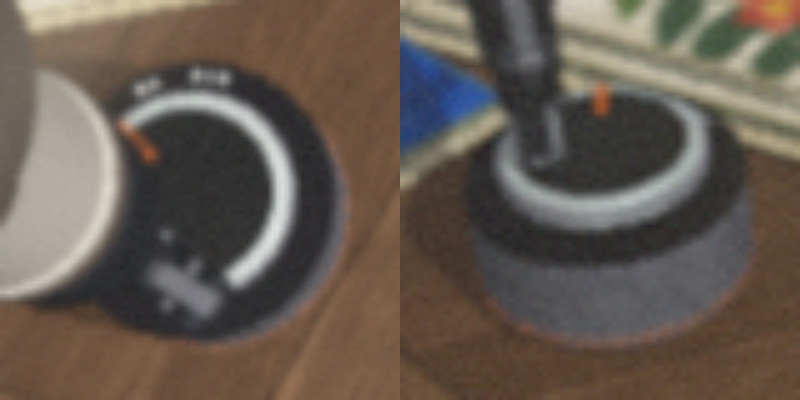

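The pointer has moved clockwise with the finger, to about (138,142) in the left panel. It looks like roughly 9°, with no visible slip. I continue to 30° in total.

```bash
python3 -m creep '[{"translation":[-0.0004,0.0157,0],"angular":[0,0,0.00417]},{"translation":[-0.0004,0.0157,0],"angular":[0,0,0.00417]},{"translation":[-0.0004,0.0157,0],"angular":[0,0,0.00417]},{"translation":[-0.0004,0.0157,0],"angular":[0,0,0.00417]},{"translation":[-0.0004,0.0157,0],"angular":[0,0,0.00417]},{"translation":[-0.0004,0.0157,0],"angular":[0,0,0.00417]},{"translation":[-0.0004,0.0157,0],"angular":[0,0,0.00417]},{"translation":[-0.0004,0.0157,0],"angular":[0,0,0.00417]},{"translation":[-0.0004,0.0157,0],"angular":[0,0,0.00417]},{"translation":[-0.0004,0.0157,0],"angular":[0,0,0.00417]},{"translation":[-0.0004,0.0157,0],"angular":[0,0,0.00417]},{"translation":[-0.0004,0.0157,0],"angular":[0,0,0.00417]},{"translation":[-0.0004,0.0157,0],"angular":[0,0,0.00417]},{"translation":[0,0,0],"angular":[0,0,0]},{"translation":[0,0,0],"angular":[0,0,0]}]'
cat >> h.py <<'E'
def ptr(name="top",C=(0.508,-0.030)):
    c=calibration(name);p,_=get_image(name);h=cv2.cvtColor(p,cv2.COLOR_RGB2HSV)
    m=(h[...,0]<18)&(h[...,1]>120)&(h[...,2]>110);v,u=np.nonzero(m);P=cast(c,np.c_[u,v],.08)[:,:2]-C
    k=np.hypot(*P.T)<.045;P=P[k].mean(0);print(name,"pointer n",k.sum(),"r",np.hypot(*P).round(4),"deg",np.degrees(np.arctan2(P[1],P[0])).round(1));return p
E
python3 - <<'E'
from h import *
rep();ptr();ptr("scene")
E
```

```text
time: 6.08
position: [0.4902, -0.006, 0.0943]
tool_rot: [1.378, 2.822, 0.001]
ft_force: [-1.0, 0.6, 6.6]
width: -0.0001
t 6.08 p [ 0.4902 -0.006   0.0943] F [-0.96  0.6   6.58] r 0.0299 phi 126.5 width -0.00011626393231391705
R [[-0.615, 0.789, 0.001], [0.789, 0.615, -0.0], [-0.001, 0.001, -1.0]] to contact, units [ 0.002 -0.015 -0.   ]
top pointer n 28 r 0.0297 deg 24.2
scene pointer n 11 r 0.0285 deg 25.6
```

The pointer is at 24–26° and the two-dot mark at 24.6°, so I lift straight up and back away.

```bash
python3 -m creep '[{"translation":[0,0,-0.03],"angular":[0,0,0]},{"translation":[0,0,-0.06],"angular":[0,0,0]},{"translation":[0,0,-0.2],"angular":[0,0,0]},{"translation":[0,0,-0.4],"angular":[0,0,0]},{"translation":[0,0,-0.5],"angular":[0,0,0]},{"translation":[0,0,-0.5],"angular":[0,0,0]},{"translation":[0.3,0,-0.4],"angular":[0,0,0]},{"translation":[0.4,0.3,-0.3],"angular":[0,0,0]},{"translation":[0.4,0.4,0],"angular":[0,0,0]},{"translation":[0.4,0.4,0],"angular":[0,0,0]},{"translation":[0.4,0.4,0],"angular":[0,0,0]},{"translation":[0,0,0],"angular":[0,0,0]},{"translation":[0,0,0],"angular":[0,0,0]},{"translation":[0,0,0],"angular":[0,0,0]}]'
python3 - <<'E'
from h import *
rep();p=ptr();q=ptr("scene")
cv2.imwrite("pics/a3.png",np.hstack([cv2.resize(p[181:261,131:211,::-1],(400,400)),cv2.resize(q[155:225,140:210,::-1],(400,400))]))
for n,i in(("top",p),("scene",q)):
    o=cv2.imread(f"pics/{n}0.png")[...,::-1];df=(cv2.absdiff(i,np.ascontiguousarray(o)).max(2)>45).astype(np.uint8)
    k,_,st,ce=cv2.connectedComponentsWithStats(df);print(n,[(s[:5].tolist()) for s in st[1:] if s[4]>12])
E
```

```text
time: 7.35
position: [0.4901, 0.1145, 0.2135]
tool_rot: [-1.378, -2.823, 0.001]
ft_force: [-0.2, 0.0, -0.5]
width: 0.0001
t 7.35 p [0.4901 0.1145 0.2135] F [-0.2   0.03 -0.46] r 0.1456 phi 97.1 width 7.846019224973315e-05
R [[-0.615, 0.789, -0.001], [0.789, 0.615, -0.001], [-0.0, -0.001, -1.0]] to contact, units [-1.899 -1.495  0.002]
top pointer n 22 r 0.0293 deg 25.9
scene pointer n 10 r 0.033 deg 29.0
top [[0, 161, 43, 64, 2096], [42, 179, 7, 6, 24], [51, 184, 17, 19, 201], [160, 201, 6, 11, 37], [42, 204, 43, 39, 954], [152, 207, 9, 8, 32], [25, 220, 14, 9, 68]]
scene [[84, 0, 23, 7, 106], [107, 0, 16, 52, 265], [84, 9, 23, 9, 96], [86, 21, 24, 9, 109], [86, 31, 7, 15, 48], [94, 46, 37, 80, 1533], [90, 48, 12, 8, 43]]
```

View pics/a3.png

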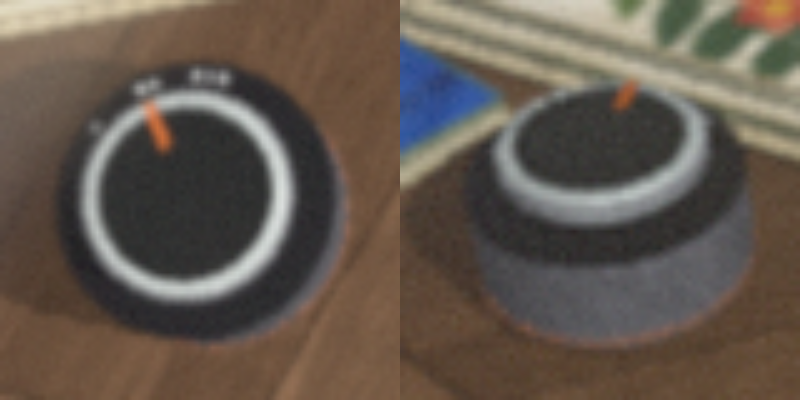

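The pointer, at (157,125) in the left panel, points at the two-dot mark. The speaker hasn't moved, and the only other changes in the images are the arm itself. I'm handing in.

```bash
python3 -c "
from workcell import *
print(hand_in())"
```

```text
the job is handed in; nothing more can be done
None
```

I turned the dial one click clockwise, from the one-dot mark to the two-dot mark, and handed the job in at about 7.5 s. The shut fingertips pressed with about 6–7 N, 30 mm from the axis, and dragged the dial round by about 29°.

- **Dial angle:** after release, the pointer measured 25.9° in the top view, against 24.6° for the two-dot mark. It started at 55.7°. The coarser scene view gave 29.0°, on only 10 pixels. That is 3° from the top view, but well inside the two-dot click.
- **Speaker and other things:** comparing the pictures from before and after, the only differences in the top view were the arm and the pointer, and in the scene view the arm alone. The speaker, tins, soap and mug show no movement.
- **Hand:** it ended with the tool point about 145 mm to the side of the dial and 0.21 m above the table. The wrist force was near zero, so it was touching nothing.

No check failed.

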